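# Set a sawn puzzle blank up to dry flat on battens under weights

## Task

Set the fish-shaped puzzle blank up on the drying board so that it dries flat: lay the long batten across the board on the pencil line nearer the hand slot and the short batten across it on the other line, then lay the blank across both, along the middle of the board, with its two fins over the long batten and the root of its tail over the short one. Then stand the square steel block on the blank right above the long batten and the round steel slug on it right above the short batten. Leave the sanding block and the wax stick where they lie.

Things in the scene. Friction and masses are not known exactly. Their poses are not given: they have to be found in the camera images.
- drying_board: Pale plywood board, 260 x 130 x 12 mm, flat on the bench, left or right; it does not shift. Origin: centre of its underside; x along its length to the end with the hand slot (a slot through it, 20 mm wide, 80 mm long, centred at x = +108 mm); z up. Two dark pencil lines, 3 mm wide, cross it parallel to y at x = +45 mm (nearer the slot) and x = -85 mm.
- fish_blank: Flat pale wooden fish, 210 mm long, 12 mm thick, 80 g, pencilled with puzzle lines. Origin: underside, mid-length; x to the nose, z up. Sides parallel, 56 mm apart, from x = -25 to +80 mm: grip near x = +10 (its centre of mass). Fins at x = 45 to 85 mm (110 wide over both); tail root (22 wide) at -75, forked tail 76 wide. In place, long batten under x = +65 mm, short one under -65.
- long_batten: The longer of two plain wooden battens: 130 x 24 x 18 mm, lying flat (18 mm high). Origin: centre of its underside; x along its length, z up. About 35 g.
- short_batten: The shorter of two plain wooden battens: 80 x 24 x 18 mm, lying flat (18 mm high). Origin: centre of its underside; x along its length, z up. About 20 g.
- steel_block: Bright steel block, 56 x 40 x 40 mm. Origin: centre of its underside; x along its 56 mm length, 40 mm wide along y, 40 mm high. About 0.7 kg.
- steel_slug: Bright round steel slug standing on end, 36 mm in diameter and 45 mm high. Origin: centre of its underside; z up. About 0.36 kg.
- sanding_block: Bystander: cork sanding block with brown abrasive paper round its foot, 90 x 51 x 26 mm. Origin: centre of its underside; x along its length. Not to be disturbed.
- wax_stick: Bystander: stub of pale yellow wax in a paper sleeve, 56 x 22 x 20 mm. Origin: centre of its underside; x along its length. Not to be disturbed.
There are look-alikes about, which are no part of the job. What is shaped like the long_batten but black or pink is not meant.

How it is judged:
On the way, in this order (a step that is already met when the one before it is completed fails the run):
1. both battens lie flat across the board on their pencil lines, the long one nearer the hand slot (x of long_batten in the frame of drying_board between 0.033 and 0.057 m and y of long_batten in the frame of drying_board between -0.014 and 0.014 m and z of long_batten in the frame of drying_board between 0.009 and 0.0155 m and angle between the x axis of each of long_batten, short_batten and the y axis of drying_board, either way round below 0.16 rad and angle between each of long_batten, short_batten's own z axis and vertical below 0.08 rad and x of short_batten in the frame of drying_board between -0.097 and -0.073 m and y of short_batten in the frame of drying_board between -0.014 and 0.014 m and z of short_batten in the frame of drying_board between 0.009 and 0.0155 m), for 0.2 s.
2. the blank lies level across both battens, fins over the long one (x of long_batten in the frame of fish_blank between 0.047 and 0.083 m and x of short_batten in the frame of fish_blank between -0.083 and -0.047 m and y of fish_blank in the frame of drying_board between -0.014 and 0.014 m and z of fish_blank in the frame of drying_board between 0.027 and 0.0335 m and angle between the x axis of fish_blank and the x axis of drying_board, either way round below 0.14 rad and angle between fish_blank's own z axis and vertical below 0.05 rad), for 0.2 s.
3. the block stands on the blank above the long batten and the slug above the short one (horizontal distance between steel_block and long_batten below 0.018 m and z of steel_block in the frame of drying_board between 0.0385 and 0.046 m and angle between each of steel_block, steel_slug's own z axis and vertical below 0.08 rad and horizontal distance between steel_slug and short_batten below 0.018 m and z of steel_slug in the frame of drying_board between 0.0385 and 0.046 m), for 0.2 s.
At the end, for the whole second after the job is handed in: Battens flat within 12 mm of their lines, 14 mm of the board's middle, 9 degrees of square; blank level on both, within 18 mm of its place along them, 14 mm of the board's middle, 8 degrees; block and slug upright on it within 18 mm of the long and short batten's centre; all at rest (all of step 1 and all of step 2 and all of step 3 and linear speed of each of fish_blank, long_batten, short_batten, steel_block, steel_slug below 0.01 m/s); the robot touches nothing.
It fails at once if the sanding block is pushed more than 30 mm from where it lay (distance of sanding_block from where it was at the start of the episode above 0.03 m).
It fails at once if the wax stick is pushed more than 30 mm from where it lay (distance of wax_stick from where it was at the start of the episode above 0.03 m).
It also fails if it takes over 128 s, if anything falls off the work surface, if the arm or the gripper's body presses on something with over 40 N, if the wrist force passes 120 N, or if a joint passes its speed limit or range.

## Robot

A 6-joint arm with a two-finger parallel gripper is mounted at the origin on the work surface. World frame = base frame: x ahead of the robot, y to its left, z up, the work surface at z = 0. Lengths are in m, angles in rad, forces in N, time in s.
With the tool pointing down it reaches from about 0.425 to 0.95 m from the base axis. Payload 3.5 kg.
Tool frame: the origin (TCP) lies at the very end of the fingers, on their centre line; the grasp point (between the pads) lies 19 mm behind it (ctrl.grip_point_offset is the distance from the TCP to the grasp point, in m); z points along the fingers, y is the line along which they close (so a half turn about z gives the same grasp; the last joint's range is limited). The gripper opens to 85 mm and grips with 20 to 120 N. Pads are 22 mm wide; open, the fingers measure 114 mm over their backs; the gripper's body (76 mm by 85 mm) begins 54 mm behind the grasp point. The pads swing forward as they close: fully open they stand 13 mm farther back than shut.
Start: joints at [-1.263, 0.286, 1.577, -0, 1.279, -0.15], TCP at [0.298, -0.605, 0.231] pointing down, gripper open.
Joint ranges: [-2.77, 2.77], [-0.9, 2.22], [0.21, 2.48], [-1.53, 4.67], [0.24, 2.81], [-2.84, 2.84]. Speed limits (rad/s): [2.79, 2.79, 3.14, 3.14, 3.14, 3.14].

## Interface

Orientations are given as a unit quaternion [x, y, z, w].
In Python, from plant import ctrl gives the robot as it stands. The module is installed in compiled form; this text tells all that it offers.
- The arm moves only by the shell command python3 -m pendant 'ROWS' [OPENING] [FORCE]. ROWS is JSON, a list of rows, each an object of numbers: "dx", "dy", "dz": the shift along the tool's x, y, z in cm; "twist": the turn about the tool's z in degrees. A call has 1 to 10 rows; each row is the pose to reach, as a shift and turn from the pose commanded when the call began, along the tool's axes at that moment; what a row does not reach only later rows make up. A row lasts 1/8 s, in which the tool goes at most 62.5 mm and 10.7 degrees, less where a joint would pass 70% of its speed; a pose out of reach is approached as far as the arm can. A call with a gripper value outside its range is refused whole. OPENING is the opening in per cent of the stroke, from 0 (shut) to 100 (fully open), set as the call begins (- or left out, the last holds). The fingers move at their own pace and stop on an object; FORCE is the grip in N (left out, the last holds). Time passes only in rows, so rows that repeat a pose let the fingers close. It gives the time, the measured TCP pose, the force, the opening and the grip force at its end, in the units of the state.
- ctrl.get_state(): the state, without advancing time (a new reading comes with each control period).
- ctrl.read_camera(name): name is "scene" or "top" or "wrist"; returns a dict with "img" (480x640x3 uint8, red, green, blue), "depth" (480x640 float32, m along the optical axis (not along the pixel's ray), 0 where there is no reading), "camera_matrix" (3x3 intrinsics, pixels), "xyz" and "rotation" of the camera in the world; the wrist camera has in their place "tool_from_camera" (4x4, takes a point from camera to tool coordinates, whose origin is the TCP and whose axes are the flange's). Camera axes: x right, y up, looking along -z (the intrinsics and any distortion apply to the point x, -y, -z); pixel columns grow to the right and rows downward; lengths in m; the calibration is good to about 2 mm. The wrist camera is an equidistant fisheye: a pixel r from the principal point sees the ray r / f radians off the axis. A picture is of the moment at which its call begins: read the wrist's pose just before it.
- ctrl.sign_off(): hands the job in; it is judged then, once.
The state is a dict: "time": time; "qpos": joint angles; "dq": joint speeds; "joint_efforts": joint torques, N m; "eef_pos": TCP position; "tcp_rot": TCP orientation; "contact_force": force on the tool from outside, world axes, zero at the start; "wrist_torque": the same for the moment, N m; "opening": opening from 0.0 (shut) to 1.0 (fully open); "finger_force": force on a finger pad.
Only numpy, scipy, OpenCV 4.12 (cv2) and the standard library are available. Lean on these libraries where they do the work, as an engineer would, in place of code of your own. Each camera call takes 0.05 s, during which the arm holds its last target. There are 200 camera calls.

## Working session

There is one attempt and no reset: what is moved stays moved. The work goes in short steps, Python scripts to look and compute and a shell command to move; the robot and the scene stay as the last step left them, time stands still between calls to the robot, and variables do not carry over. Pictures are saved under pics/ and viewed, at most 14 in all, crops included, and the job is handed in when it is done.

```bash
mkdir -p pics; cat > h.py <<'E'
import numpy as np, cv2
from plant import ctrl
def snap(n,f):
    c=ctrl.read_camera(n); cv2.imwrite('pics/'+f+'.png',c['img'][:,:,::-1]); np.savez(f+'.npz',**{k:np.array(v) for k,v in c.items()}); return c
def ld(f): return dict(np.load(f+'.npz'))
def rays(c,uv):
    K=c['camera_matrix']; uv=np.atleast_2d(np.float64(uv))
    x=(uv[:,0]-K[0,2])/K[0,0]; y=(uv[:,1]-K[1,2])/K[1,1]
    d=np.c_[x,-y,-np.ones(len(x))]
    return d@np.array(c['rotation']).T
def onplane(c,uv,z):
    d=rays(c,uv); o=np.array(c['xyz']); t=(z-o[2])/d[:,2]; return o+d*t[:,None]
def depthpts(c):
    K=c['camera_matrix']; v,u=np.mgrid[:480,:640]; 
    d=rays(c,np.c_[u.ravel(),v.ravel()])*c['depth'].reshape(-1,1)+c['xyz']; return d.reshape(480,640,3)
E
python3 - <<'E'
from h import *
for n in('scene','top'):
    c=snap(n,n+'0'); print(n,c['camera_matrix'].tolist(),np.round(c['xyz'],3),np.round(c['rotation'],3).tolist(),[k for k in c])
s=ctrl.get_state(); print(s['eef_pos'],s['tcp_rot'],s['time'])
E
```

```text
scene [[558.1822145627339, 0.0, 328.2659328491176], [0.0, 558.1822145627339, 236.50183105767616], [0.0, 0.0, 1.0]] [0.994 0.796 0.87 ] [0.11, 0.387, 0.88, 0.251] ['img', 'depth', 'camera_matrix', 'xyz', 'rotation']
top [[535.5951193333591, 0.0, 317.23503095932045], [0.0, 535.5951193333591, 240.11605376309927], [0.0, 0.0, 1.0]] [0.346 0.01  1.045] [0.054, -0.056, -0.698, 0.712] ['img', 'depth', 'camera_matrix', 'xyz', 'rotation']
[ 0.29818338 -0.60490924  0.23005722] [ 9.73914543e-01  2.26912574e-01 -8.21029751e-05 -1.06746822e-03] 0.1
```

View pics/top0.png

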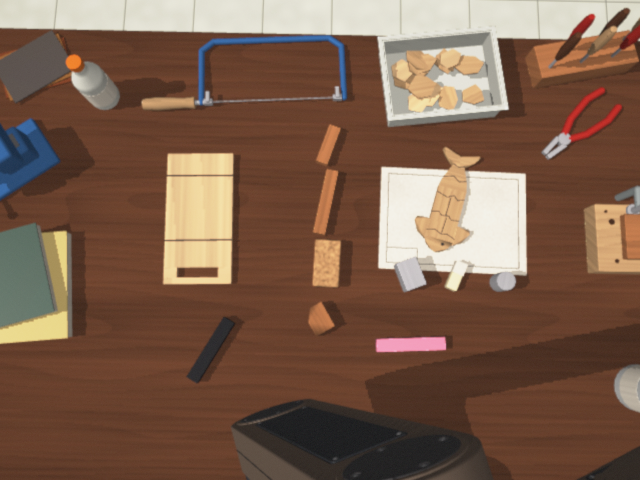

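View pics/scene0.png

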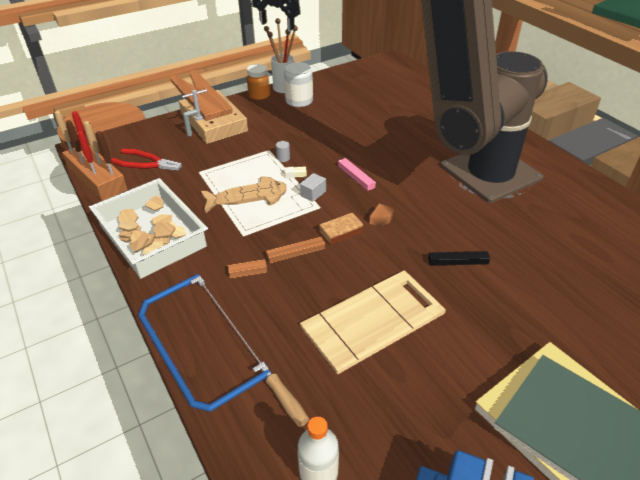

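The top view shows these candidates for the long batten: red-brown bar (325,202), shorter bar (329,145), black bar (211,350), pink bar (410,345) and a wood stub (320,318). By the description, the long batten is (325,202) and the short one (329,145). The other items are the board (200,218, slot at 272), the fish (450,205, nose down), the block (410,274), the slug (503,282), the wax stick (457,275) and the cork block (327,263). The scene view agrees: long (295,250), short (247,268), fish (247,192), block (313,187), slug (282,150).

```bash
sed -i "s/^import numpy.*/&\nfrom scipy.spatial.transform import Rotation as Rn/; s/np.array(c\['rotation'\]).T/Rn.from_quat(c['rotation']).as_matrix().T/" h.py
python3 - <<'E'
from h import *
c=ld('top0'); P=depthpts(c); s=ld('scene0'); Ps=depthpts(s)
hsv=cv2.cvtColor(c['img'],cv2.COLOR_RGB2HSV)
for n,u,v in [('long',325,202),('short',329,145),('board',200,210),('fish',450,200),('paper',510,190),('paper',400,250),('table',270,220),('table',350,190),('block',408,268),('slug',505,278),('wax',458,272),('cork',328,258),('stub',318,318)]:
    w=P[v-2:v+3,u-2:u+3].reshape(-1,3); print(n,np.round(np.median(w,0),4),hsv[v,u])
for n,u,v in [('long',295,249),('short',247,268),('board',360,310),('fish',247,192),('paper',260,222),('block',312,183),('slug',283,147),('table',400,240)]:
    w=Ps[v-2:v+3,u-2:u+3].reshape(-1,3); print('S',n,np.round(np.median(w,0),4))
def rect(name,mask,roi,z):
    m=np.zeros_like(mask); a,b,d,e=roi; m[b:e,a:d]=mask[b:e,a:d]
    cs=max(cv2.findContours(m,0,1)[0],key=cv2.contourArea)
    xy=onplane(c,cs[:,0,:],z)[:,:2].astype(np.float32)
    (x,y),(w,h),ang=cv2.minAreaRect(xy)
    if w<h: ang+=90;w,h=h,w
    print(name,'c',round(x,4),round(y,4),'size',round(w*1e3,1),round(h*1e3,1),'ang',round((ang+90)%180-90,1))
bg=cv2.inRange(hsv,(0,0,0),(180,255,125)); fg=255-bg
cv2.imwrite('fg.png',fg)
H=((P[:,:,2]>0.009)&(c['depth']>0)).astype(np.uint8)*255
for nm,M in(('col',fg),('hgt',H)):
  print(nm)
  rect('board',M,(150,140,245,295),.012); rect('short',M,(310,120,348,168),.018); rect('long',M,(308,166,345,238),.018)
  rect('cork',M,(305,236,348,292),.026)
E
```

```text
long [ 0.5821 -0.0046  0.0178] [ 12 151 186]
short [ 0.6988 -0.0106  0.0187] [ 12 153 205]
board [0.5624 0.241  0.0124] [ 21  83 242]
fish [ 0.5923 -0.2518  0.0122] [ 15 108 177]
paper [ 6.183e-01 -3.755e-01  2.000e-04] [ 21  17 242]
paper [ 0.4925 -0.1542  0.0009] [ 25  12 243]
table [5.478e-01 1.037e-01 1.000e-04] [ 10 142  99]
table [ 0.6116 -0.0544  0.0014] [ 10 143 105]
block [ 0.4528 -0.1626  0.0401] [173   5 202]
slug [ 0.4371 -0.3436  0.045 ] [168   7 192]
wax [ 0.4493 -0.2624  0.0198] [ 21  15 243]
cork [ 0.4708 -0.012   0.0258] [ 15 127 206]
stub [0.3566 0.0049 0.0241] [ 12 151 191]
S long [0.5892 0.0027 0.0175]
S short [ 0.7047 -0.0011  0.0172]
S board [0.5622 0.2164 0.0121]
S fish [ 0.5877 -0.2457  0.0128]
S paper [ 0.6059 -0.1399  0.0011]
S block [ 0.4496 -0.1618  0.0403]
S slug [ 0.4371 -0.332   0.0446]
S table [ 3.623e-01  8.600e-02 -3.000e-04]
col
board c 0.5485 0.2438 size 264.0 133.8 ang 1.6
short c 0.7005 -0.0076 size 84.4 26.0 ang -19.0
long c 0.5846 -0.0047 size 132.1 25.4 ang -11.0
cork c 0.4615 -0.008 size 91.8 51.8 ang -2.6
hgt
board c 0.5473 0.2426 size 260.0 130.8 ang 1.6
short c 0.6991 -0.009 size 82.2 24.8 ang -18.8
long c 0.5828 -0.0056 size 131.3 24.1 ang -10.9
cork c 0.4606 -0.0096 size 90.7 51.2 ang -2.4
```

```bash
python3 - <<'E'
from h import *
c=ld('top0'); im=c['img'][120:320,290:540,::-1]
cv2.imwrite('pics/crop1.png',cv2.resize(im,None,fx=3,fy=3,interpolation=cv2.INTER_CUBIC))
E
```

```text
(no output)
```

View pics/crop1.png

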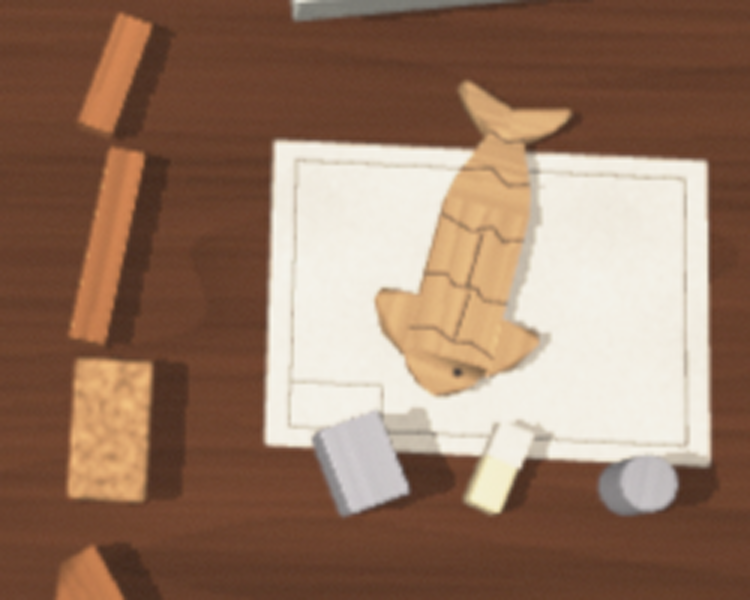

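The close crop confirms the choice: long batten at crop (108,245), 131 x 24 mm by measurement, and short batten at (115,73), 82 x 25 mm. Both views give a batten height of 18 mm. Next I'll measure the remaining poses and work out the move to the long batten.

```bash
cat >> h.py <<'E'
def go(x,y,ang,z=None):
    """shift cm/deg in tool axes from the present pose; ang = wanted world angle of tool x (mod 180)"""
    s=ctrl.get_state(); R=Rn.from_quat(s['tcp_rot']).as_matrix(); p=np.array(s['eef_pos'])
    th=np.degrees(np.arctan2(R[1,0],R[0,0])); tgt=np.array([x,y,p[2] if z is None else z])
    d=R.T@(tgt-p)*100; q1=np.degrees(np.arctan2(y,x))
    tw=[(th-(ang+k),'q6=%.0f'%(q1+90-ang-k)) for k in(-360,-180,0,180,360) if abs(q1+90-ang-k)<162]
    print('theta %.1f'%th,'tcp',np.round(p,4),'-> cm',np.round(d,2),'twist',[(round(a,1),b) for a,b in tw],'t',s['time'])
E
python3 - <<'E'
from h import *
c=ld('top0'); P=depthpts(c)
def blob(roi,lo,hi=9):
    a,b,d,e=roi; m=np.zeros((480,640),np.uint8); m[b:e,a:d]=((P[b:e,a:d,2]>lo)&(P[b:e,a:d,2]<hi))*255
    return max(cv2.findContours(m,0,1)[0],key=cv2.contourArea)[:,0,:], m
for n,r,lo,z in [('block',(385,245,435,300),.036,.04),('slug',(485,260,525,300),.04,.045),('wax',(440,255,475,295),.015,.02)]:
    k,m=blob(r,lo); (x,y),(w,h),a=cv2.minAreaRect(onplane(c,k,z)[:,:2].astype(np.float32)); print(n,np.round([x,y,w,h,a],4), cv2.minEnclosingCircle(onplane(c,k,z)[:,:2].astype(np.float32)))
hsv=cv2.cvtColor(c['img'],cv2.COLOR_RGB2HSV)
k,m=blob((395,140,500,254),.007,.03)
m=cv2.bitwise_or(m,m*0); v,u=np.nonzero(m); X=onplane(c,np.c_[u,v],.012)[:,:2]
nose=np.array([.49,-.22]); a=np.radians(180+14)
ctr=X.mean(0)
for it in range(6):
    e=np.array([np.cos(a),np.sin(a)]); n=np.array([-e[1],e[0]]); s=(X-ctr)@e; t=(X-ctr)@n
    mid0=(s.max()+s.min())/2; s=s-mid0
    b=[(q,(t[abs(s-q)<.003].max()+t[abs(s-q)<.003].min())/2,np.ptp(t[abs(s-q)<.003])) for q in np.arange(-.02,.04,.004)]
    f=np.polyfit([i[0] for i in b],[i[1] for i in b],1); a+=np.arctan(f[0])
    O=ctr+e*mid0+n*f[1]
print('fish origin',O,'ang',np.degrees(a),'len',np.ptp(s),'w',np.mean([i[2] for i in b]),'fullw',np.ptp(t),'grip',O+.01*e)
# lines: dark in board
g=c['img'][:,:,2].astype(float)
for r in((165,185),(230,250)):
    for u in(180,200,220):
        col=g[r[0]:r[1],u]; w=np.clip(np.median(col)-col-15,0,None); vv=(w*np.arange(*r)).sum()/w.sum(); print('line',np.round(onplane(c,[u,vv],.012)[0,:2],4))
ba=np.radians(181.6); B=np.array([.5473,.2426]); ex=np.array([np.cos(ba),np.sin(ba)])
for q in(.045,-.085,-.02-.0+.01,-.02): print('board x',q,B+q*ex)
go(.5828,-.0056,-10.9)
E
```

```text
block [ 0.4426 -0.1687  0.056   0.042  22.2763] ((0.441924512386322, -0.16784889996051788), 0.03315313160419464)
slug [ 0.4316 -0.3443  0.0337  0.036   1.1072] ((0.4322070777416229, -0.34449687600135803), 0.01858680136501789)
wax [ 4.42100e-01 -2.59300e-01  2.32000e-02  5.69000e-02  6.66516e+01] ((0.4426696002483368, -0.25816449522972107), 0.02995714731514454)
fish origin [ 0.59001225 -0.24932996] ang 164.43387118928706 len 0.21046790545180719 w 0.05575559449717417 fullw 0.11022494344590955 grip [ 0.58037903 -0.24664646]
line [0.6323 0.2843]
line [0.6335 0.2447]
line [0.6342 0.2049]
line [0.5024 0.2767]
line [0.5036 0.2378]
line [0.505  0.1989]
board x 0.045 [0.50231754 0.24134353]
board x -0.085 [0.63226686 0.24497334]
board x -0.01 [0.5572961  0.24287922]
board x -0.02 [0.5672922  0.24315843]
theta 26.2 tcp [ 0.2982 -0.6049  0.2301] -> cm [ 52.02 -41.18   0.1 ] twist [(np.float64(37.1), 'q6=100'), (np.float64(-142.9), 'q6=-80')] t 0.1
```

```bash
python3 -m pendant '[{"dx":52.0,"dy":-41.2,"twist":37},{"dx":52.0,"dy":-41.2,"twist":37},{"dx":52.0,"dy":-41.2,"twist":37},{"dx":52.0,"dy":-41.2,"twist":37},{"dx":52.0,"dy":-41.2,"twist":37},{"dx":52.0,"dy":-41.2,"twist":37},{"dx":52.0,"dy":-41.2,"twist":37},{"dx":52.0,"dy":-41.2,"twist":37},{"dx":52.0,"dy":-41.2,"twist":37},{"dx":52.0,"dy":-41.2,"twist":37}]' 55 40
python3 -c "
from h import *
go(.5828,-.0056,-10.9,.06)"
```

```text
theta 26.2 tcp [ 0.2982 -0.6049  0.2301] -> cm [ 52.01 -41.14  17.11] twist [(np.float64(37.1), 'q6=100'), (np.float64(-142.9), 'q6=-80')] t 0.1$[0]: bad value
```

```bash
python3 -m pendant '[{"dx":5.0,"dy":-4.0,"dz":0,"twist":9},{"dx":10.0,"dy":-8.0,"dz":0,"twist":18},{"dx":15.0,"dy":-12.0,"dz":0,"twist":27},{"dx":20.0,"dy":-16.0,"dz":0,"twist":37},{"dx":25.0,"dy":-20.0,"dz":0,"twist":37},{"dx":25.0,"dy":-20.0,"dz":0,"twist":37}]' 55 40
python3 -c "
from h import *
go(.5828,-.0056,-10.9,.06)"
```

```text
time: 0.85
eef_pos: [0.4351, -0.3121, 0.2309]
tcp_rot: [0.996, -0.091, -0.0, -0.001]
contact_force: [0.4, -0.6, -0.2]
opening: 0.552
finger_force: 0.0
theta -10.5 tcp [ 0.4351 -0.3121  0.2309] -> cm [  8.95 -32.81  17.11] twist [(np.float64(0.4), 'q6=100'), (np.float64(-179.6), 'q6=-80')] t 0.85
```

```bash
python3 -m pendant '[{"dx":1.5,"dy":-6.0,"dz":0,"twist":0},{"dx":3,"dy":-12.0,"dz":0,"twist":0},{"dx":5,"dy":-18.0,"dz":0,"twist":0},{"dx":6.5,"dy":-24.0,"dz":3,"twist":0},{"dx":8,"dy":-30.0,"dz":6,"twist":0},{"dx":9.0,"dy":-32.8,"dz":10,"twist":0},{"dx":9.0,"dy":-32.8,"dz":13,"twist":0},{"dx":9.0,"dy":-32.8,"dz":13,"twist":0}]'
python3 -c "
from h import *
go(.5828,-.0056,-10.9,.003)"
```

```text
time: 1.85
eef_pos: [0.5817, -0.0102, 0.0977]
tcp_rot: [0.996, -0.094, -0.004, -0.0]
contact_force: [-0.6, 0.1, 0.2]
opening: 0.55
finger_force: 0.0
theta -10.8 tcp [ 0.5817 -0.0102  0.0977] -> cm [ 0.1  -0.47  9.47] twist [(np.float64(0.1), 'q6=100'), (np.float64(-179.9), 'q6=-80')] t 1.85
```

```bash
python3 -m pendant '[{"dz":4},{"dz":5},{"dz":5}]'
python3 -c "
from h import *
go(.5828,-.0056,-10.9,.003)
snap('wrist','w1')"
```

```text
theta -10.8 tcp [ 0.5817 -0.0102  0.0977] -> cm [ 0.1  -0.47  9.47] twist [(np.float64(0.1), 'q6=100'), (np.float64(-179.9), 'q6=-80')] t 1.85$[0]: bad value
```

View pics/w1.png

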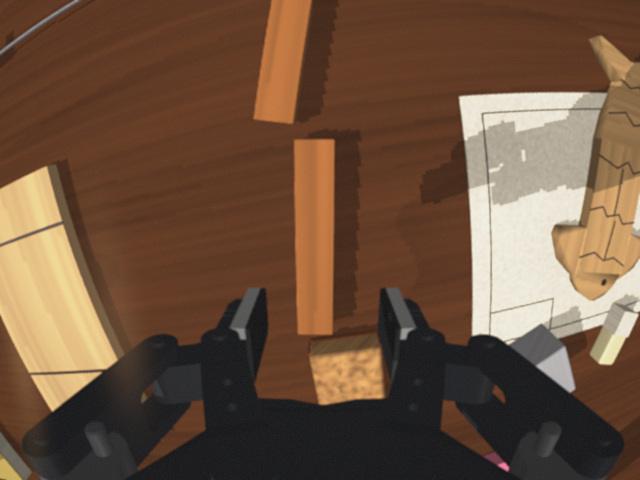

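The wrist view shows the long batten (315,235) lying straight between the fingers (255 and 390), with the cork behind at (347,370). Every row apparently needs all four keys. Descending.

```bash
python3 -m pendant '[{"dx":0,"dy":0,"dz":4,"twist":0},{"dx":0,"dy":0,"dz":6,"twist":0},{"dx":0,"dy":0,"dz":6,"twist":0},{"dx":0,"dy":0,"dz":6,"twist":0}]'
python3 -c "
from h import *
go(.5828,-.0056,-10.9,.003)"
```

```text
time: 2.4
eef_pos: [0.5851, -0.0107, 0.043]
tcp_rot: [0.996, -0.094, 0.001, 0.0]
contact_force: [0.8, -0.3, 1.1]
opening: 0.551
finger_force: 0.0
theta -10.8 tcp [ 0.5851 -0.0107  0.043 ] -> cm [-0.33 -0.46  4.  ] twist [(np.float64(0.1), 'q6=100'), (np.float64(-179.9), 'q6=-80')] t 2.4
```

```bash
python3 -m pendant '[{"dx":-0.3,"dy":-0.5,"dz":1,"twist":0},{"dx":-0.3,"dy":-0.5,"dz":3,"twist":0},{"dx":-0.3,"dy":-0.5,"dz":4.0,"twist":0},{"dx":-0.3,"dy":-0.5,"dz":4.0,"twist":0},{"dx":-0.3,"dy":-0.5,"dz":4.0,"twist":0}]'
python3 -c "
from h import *
go(.5828,-.0056,-10.9,.003)"
```

```text
time: 3.02
eef_pos: [0.5821, -0.0047, 0.0013]
tcp_rot: [0.996, -0.094, 0.0, 0.0]
contact_force: [-0.9, -0.5, -0.0]
opening: 0.553
finger_force: 0.0
theta -10.8 tcp [ 0.5821 -0.0047  0.0013] -> cm [ 0.08  0.07 -0.17] twist [(np.float64(0.1), 'q6=100'), (np.float64(-179.9), 'q6=-80')] t 3.025
```

```bash
python3 -m pendant '[{"dx":0.1,"dy":0.1,"dz":-0.2,"twist":0},{"dx":0.1,"dy":0.1,"dz":-0.2,"twist":0},{"dx":0.1,"dy":0.1,"dz":-0.2,"twist":0},{"dx":0.1,"dy":0.1,"dz":-0.2,"twist":0},{"dx":0.1,"dy":0.1,"dz":-0.2,"twist":0},{"dx":0.1,"dy":0.1,"dz":-0.2,"twist":0}]' 0 40
python3 -m pendant '[{"dx":0,"dy":0,"dz":-3,"twist":0},{"dx":0,"dy":0,"dz":-7,"twist":0},{"dx":0,"dy":0,"dz":-10,"twist":0},{"dx":0,"dy":0,"dz":-10,"twist":0}]'
python3 -c "
from h import *
go(.5033,.2415,91.6,.06)"
```

```text
time: 3.78
eef_pos: [0.5837, -0.0061, 0.0044]
tcp_rot: [0.996, -0.094, 0.001, 0.0]
contact_force: [0.1, -0.2, 5.5]
opening: 0.273
finger_force: 41.1
time: 4.28
eef_pos: [0.5842, -0.006, 0.1057]
tcp_rot: [0.996, -0.094, 0.002, 0.0]
contact_force: [-0.5, -0.3, 1.0]
opening: 0.274
finger_force: 40.4
theta -10.8 tcp [ 0.5842 -0.006   0.1057] -> cm [-12.6  -22.8    4.51] twist [(np.float64(-102.4), 'q6=24'), (np.float64(-282.4), 'q6=-156')] t 4.275
```

```bash
python3 -m pendant '[{"dx":-1,"dy":-2,"dz":0,"twist":-10},{"dx":-3,"dy":-4,"dz":0,"twist":-20},{"dx":-5,"dy":-8,"dz":0,"twist":-30},{"dx":-7,"dy":-12,"dz":0,"twist":-40},{"dx":-9,"dy":-16,"dz":0,"twist":-51},{"dx":-11,"dy":-20,"dz":0,"twist":-61},{"dx":-12.6,"dy":-22.8,"dz":0,"twist":-72},{"dx":-12.6,"dy":-22.8,"dz":1,"twist":-82},{"dx":-12.6,"dy":-22.8,"dz":2,"twist":-92},{"dx":-12.6,"dy":-22.8,"dz":4,"twist":-102}]'
python3 -m pendant '[{"dx":0,"dy":0,"dz":0,"twist":0},{"dx":0,"dy":0,"dz":0,"twist":0}]'
python3 -c "
from h import *
go(.5033,.2415,91.6,.0165)"
```

```text
time: 5.52
eef_pos: [0.5005, 0.2417, 0.0613]
tcp_rot: [0.697, 0.717, -0.001, -0.001]
contact_force: [-0.0, -0.7, -0.8]
opening: 0.267
finger_force: 40.4
time: 5.78
eef_pos: [0.501, 0.2415, 0.0626]
tcp_rot: [0.7, 0.714, -0.001, -0.0]
contact_force: [-0.0, 0.2, 0.0]
opening: 0.271
finger_force: 40.4
theta 91.1 tcp [0.501  0.2415 0.0626] -> cm [-0.    0.23  4.61] twist [(np.float64(-0.5), 'q6=24'), (np.float64(-180.5), 'q6=-156')] t 5.775
```

```bash
python3 -m pendant '[{"dx":0,"dy":0.2,"dz":2,"twist":-0.5},{"dx":0,"dy":0.2,"dz":3.5,"twist":-0.5},{"dx":0,"dy":0.2,"dz":4.3,"twist":-0.5},{"dx":0,"dy":0.2,"dz":4.6,"twist":-0.5},{"dx":0,"dy":0.2,"dz":4.6,"twist":-0.5}]'
python3 -c "
from h import *
go(.5033,.2415,91.6,.0165)"
```

```text
time: 6.4
eef_pos: [0.5037, 0.2418, 0.0174]
tcp_rot: [0.696, 0.718, 0.0, 0.0]
contact_force: [-0.3, 0.4, -0.7]
opening: 0.271
finger_force: 40.4
theta 91.7 tcp [0.5037 0.2418 0.0174] -> cm [-0.03 -0.04  0.09] twist [(np.float64(0.1), 'q6=24'), (np.float64(-179.9), 'q6=-156')] t 6.4
```

```bash
python3 -m pendant '[{"dx":0,"dy":0,"dz":0.1,"twist":0},{"dx":0,"dy":0,"dz":0.1,"twist":0},{"dx":0,"dy":0,"dz":0.1,"twist":0}]' 50
python3 -m pendant '[{"dx":0,"dy":0,"dz":-2,"twist":0},{"dx":0,"dy":0,"dz":-6,"twist":0},{"dx":0,"dy":0,"dz":-9,"twist":0},{"dx":0,"dy":0,"dz":-9,"twist":0}]'
python3 -c "
from h import *
go(.6991,-.009,-18.8,.06)"
```

```text
time: 6.78
eef_pos: [0.5037, 0.2418, 0.0166]
tcp_rot: [0.696, 0.718, 0.0, 0.0]
contact_force: [0.4, 0.1, -0.1]
opening: 0.497
finger_force: 0.0
time: 7.28
eef_pos: [0.5062, 0.2425, 0.111]
tcp_rot: [0.696, 0.718, 0.004, 0.002]
contact_force: [0.2, 0.6, 0.6]
opening: 0.504
finger_force: 0.0
theta 91.7 tcp [0.5062 0.2425 0.111 ] -> cm [-25.73  18.47   5.2 ] twist [(np.float64(110.5), 'q6=108'), (np.float64(-69.5), 'q6=-72')] t 7.275
```

```bash
python3 -m pendant '[{"dx":-3,"dy":2,"dz":0,"twist":-10},{"dx":-8,"dy":6,"dz":0,"twist":-20},{"dx":-13,"dy":9,"dz":0,"twist":-30},{"dx":-18,"dy":13,"dz":0,"twist":-40},{"dx":-23,"dy":16,"dz":0,"twist":-50},{"dx":-25.7,"dy":18.5,"dz":0,"twist":-60},{"dx":-25.7,"dy":18.5,"dz":1,"twist":-69.5},{"dx":-25.7,"dy":18.5,"dz":3,"twist":-69.5},{"dx":-25.7,"dy":18.5,"dz":5,"twist":-69.5},{"dx":-25.7,"dy":18.5,"dz":5,"twist":-69.5}]'
python3 -c "
from h import *
go(.6991,-.009,-18.8,.004)"
```

```text
time: 8.52
eef_pos: [0.6934, -0.0086, 0.0523]
tcp_rot: [0.163, 0.987, -0.0, -0.004]
contact_force: [0.7, 0.2, 0.6]
opening: 0.499
finger_force: 0.0
theta 161.2 tcp [ 0.6934 -0.0086  0.0523] -> cm [-0.59  0.15  4.82] twist [(np.float64(180.0), 'q6=108'), (np.float64(0.0), 'q6=-72')] t 8.525
```

```bash
python3 -m pendant '[{"dx":-0.6,"dy":0.1,"dz":1,"twist":0},{"dx":-0.6,"dy":0.1,"dz":3,"twist":0},{"dx":-0.6,"dy":0.1,"dz":4.5,"twist":0},{"dx":-0.6,"dy":0.1,"dz":4.6,"twist":0},{"dx":-0.6,"dy":0.1,"dz":4.6,"twist":0}]'
python3 -c "
from h import *
go(.6991,-.009,-18.8,.004)"
```

```text
time: 9.15
eef_pos: [0.7023, -0.0106, 0.0102]
tcp_rot: [0.163, 0.987, 0.0, -0.0]
contact_force: [0.2, 0.0, 0.2]
opening: 0.503
finger_force: 0.0
theta 161.2 tcp [ 0.7023 -0.0106  0.0102] -> cm [0.35 0.05 0.62] twist [(np.float64(180.0), 'q6=108'), (np.float64(0.0), 'q6=-72')] t 9.15
```

```bash
python3 -m pendant '[{"dx":0.3,"dy":0,"dz":0.6,"twist":0},{"dx":0.3,"dy":0,"dz":0.6,"twist":0}]'
python3 -m pendant '[{"dx":0,"dy":0,"dz":0,"twist":0},{"dx":0,"dy":0,"dz":0,"twist":0},{"dx":0,"dy":0,"dz":0,"twist":0},{"dx":0,"dy":0,"dz":0,"twist":0},{"dx":0,"dy":0,"dz":0,"twist":0}]' 0 40
python3 -m pendant '[{"dx":0,"dy":0,"dz":-3,"twist":0},{"dx":0,"dy":0,"dz":-7,"twist":0},{"dx":0,"dy":0,"dz":-10,"twist":0},{"dx":0,"dy":0,"dz":-10,"twist":0}]'
python3 -c "
from h import *
go(.6331,.245,91.6,.06)"
```

```text
time: 9.4
eef_pos: [0.6989, -0.0094, 0.0041]
tcp_rot: [0.163, 0.987, 0.0, -0.0]
contact_force: [0.0, 0.1, -0.2]
opening: 0.498
finger_force: 0.0
time: 10.02
eef_pos: [0.6998, -0.0097, 0.0048]
tcp_rot: [0.163, 0.987, -0.0, 0.0]
contact_force: [0.5, 0.1, 3.0]
opening: 0.267
finger_force: 41.9
time: 10.52
eef_pos: [0.7013, -0.0099, 0.1075]
tcp_rot: [0.163, 0.987, 0.0, 0.003]
contact_force: [0.1, -0.3, -0.4]
opening: 0.267
finger_force: 41.5
theta 161.2 tcp [ 0.7013 -0.0099  0.1075] -> cm [14.68 21.93  4.69] twist [(np.float64(69.6), 'q6=20'), (np.float64(-110.4), 'q6=-160')] t 10.525
```

```bash
python3 -m pendant '[{"dx":2,"dy":3,"dz":0,"twist":10},{"dx":4,"dy":6,"dz":0,"twist":20},{"dx":7,"dy":11,"dz":0,"twist":30},{"dx":10,"dy":15,"dz":0,"twist":40},{"dx":12.5,"dy":19,"dz":0,"twist":50},{"dx":14.7,"dy":21.9,"dz":0,"twist":60},{"dx":14.7,"dy":21.9,"dz":1,"twist":69.6},{"dx":14.7,"dy":21.9,"dz":3,"twist":69.6},{"dx":14.7,"dy":21.9,"dz":4.7,"twist":69.6},{"dx":14.7,"dy":21.9,"dz":4.7,"twist":69.6}]'
python3 -m pendant '[{"dx":0,"dy":0,"dz":0,"twist":0}]'
python3 -c "
from h import *
go(.6331,.245,91.6,.0168)"
```

```text
time: 11.78
eef_pos: [0.6286, 0.2439, 0.0534]
tcp_rot: [0.697, 0.717, -0.003, -0.002]
contact_force: [0.7, 0.2, -0.4]
opening: 0.274
finger_force: 41.5
time: 11.9
eef_pos: [0.631, 0.2446, 0.0572]
tcp_rot: [0.697, 0.717, -0.0, -0.0]
contact_force: [-0.5, 0.0, -0.2]
opening: 0.263
finger_force: 41.5
theta 91.6 tcp [0.631  0.2446 0.0572] -> cm [0.04 0.21 4.04] twist [(np.float64(0.0), 'q6=20'), (np.float64(-180.0), 'q6=-160')] t 11.9
```

```bash
python3 -m pendant '[{"dx":0,"dy":0.2,"dz":2,"twist":0},{"dx":0,"dy":0.2,"dz":3.5,"twist":0},{"dx":0,"dy":0.2,"dz":4.0,"twist":0},{"dx":0,"dy":0.2,"dz":4.0,"twist":0},{"dx":0,"dy":0.2,"dz":4.0,"twist":0}]'
python3 -m pendant '[{"dx":0,"dy":0,"dz":0,"twist":0},{"dx":0,"dy":0,"dz":0,"twist":0},{"dx":0,"dy":0,"dz":0,"twist":0}]' 50
python3 -m pendant '[{"dx":0,"dy":0,"dz":-2,"twist":0},{"dx":0,"dy":0,"dz":-6,"twist":0},{"dx":0,"dy":0,"dz":-10,"twist":0},{"dx":0,"dy":0,"dz":-10,"twist":0}]'
python3 -c "
from h import *
go(.5804,-.2466,-15.6,.06)
"
```

```text
time: 12.52
eef_pos: [0.6324, 0.2451, 0.0168]
tcp_rot: [0.697, 0.717, -0.0, -0.0]
contact_force: [0.0, 0.5, -0.1]
opening: 0.266
finger_force: 41.5
time: 12.9
eef_pos: [0.6327, 0.2451, 0.0173]
tcp_rot: [0.697, 0.717, 0.0, 0.0]
contact_force: [0.4, -0.2, 0.8]
opening: 0.503
finger_force: 0.0
time: 13.4
eef_pos: [0.6362, 0.246, 0.1244]
tcp_rot: [0.697, 0.717, 0.005, 0.003]
contact_force: [0.1, -0.2, 1.1]
opening: 0.498
finger_force: 0.0
theta 91.6 tcp [0.6362 0.246  0.1244] -> cm [-49.09  -7.06   6.25] twist [(np.float64(107.2), 'q6=83'), (np.float64(-72.8), 'q6=-97')] t 13.4
```

```bash
python3 -m pendant '[{"dx":-4,"dy":0,"dz":0,"twist":-9},{"dx":-9,"dy":0,"dz":0,"twist":-18},{"dx":-15,"dy":-1,"dz":0,"twist":-27},{"dx":-21,"dy":-2,"dz":0,"twist":-36},{"dx":-27,"dy":-3,"dz":0,"twist":-46},{"dx":-33,"dy":-4,"dz":0,"twist":-56},{"dx":-39,"dy":-5,"dz":0,"twist":-66},{"dx":-45,"dy":-6.5,"dz":0,"twist":-72.8},{"dx":-49,"dy":-7,"dz":1,"twist":-72.8},{"dx":-49,"dy":-7,"dz":2,"twist":-72.8}]' 92
python3 -m pendant '[{"dx":0,"dy":0,"dz":2,"twist":0},{"dx":0,"dy":0,"dz":3,"twist":0},{"dx":0,"dy":0,"dz":3,"twist":0}]'
python3 - <<'E'
from h import *
go(.5804,-.2466,-15.6,.003)
c=snap('top','top1'); P=depthpts(c)
B=np.array([.5478,.2426]); ba=np.radians(181.6); ex=np.array([np.cos(ba),np.sin(ba)]); ey=np.array([-ex[1],ex[0]])
for n,r in (('short',(150,150,245,205)),('long',(150,205,245,270))):
    a,b,d,e=r; m=np.zeros((480,640),np.uint8); m[b:e,a:d]=(P[b:e,a:d,2]>.022)*255
    k=max(cv2.findContours(m,0,1)[0],key=cv2.contourArea)[:,0,:]; (x,y),s,g=cv2.minAreaRect(onplane(c,k,.03)[:,:2].astype(np.float32))
    q=np.array([x,y])-B; print(n,q@ex,q@ey,s,g, np.median(P[:,:,2][m>0]))
E
```

```text
time: 14.65
eef_pos: [0.5759, -0.2496, 0.097]
tcp_rot: [0.138, 0.99, -0.0, 0.0]
contact_force: [0.0, 0.5, 0.5]
opening: 0.919
finger_force: 0.0
time: 15.02
eef_pos: [0.5759, -0.2448, 0.0654]
tcp_rot: [0.135, 0.991, 0.001, -0.002]
contact_force: [0.4, 0.2, 0.2]
opening: 0.921
finger_force: 0.0
theta 164.5 tcp [ 0.5759 -0.2448  0.0654] -> cm [-0.51 -0.06  6.24] twist [(np.float64(180.1), 'q6=83'), (np.float64(0.1), 'q6=-97')] t 15.025
short -0.08163042386973646 0.003218678381868969 (0.02619982324540615, 0.08072890341281891) 1.1627109050750732 0.030073388563327086
long 0.046845480787938806 -0.0017880342154924346 (0.025216855108737946, 0.13005641102790833) 1.1326910257339478 0.03021342447969433
```

```bash
python3 -m pendant '[{"dx":-0.5,"dy":-0.1,"dz":2,"twist":0},{"dx":-0.5,"dy":-0.1,"dz":4,"twist":0},{"dx":-0.5,"dy":-0.1,"dz":5.5,"twist":0},{"dx":-0.5,"dy":-0.1,"dz":6.0,"twist":0},{"dx":-0.5,"dy":-0.1,"dz":6.0,"twist":0}]'
python3 - <<'E'
from h import *
go(.5804,-.2466,-15.6,.002)
E
```

```text
time: 15.7
eef_pos: [0.581, -0.2489, 0.0069]
tcp_rot: [0.135, 0.991, 0.0, -0.0]
contact_force: [-0.5, 1.0, 0.6]
opening: 0.917
finger_force: 0.0
theta 164.4 tcp [ 0.581  -0.2489  0.0069] -> cm [0.11 0.2  0.49] twist [(np.float64(180.0), 'q6=83'), (np.float64(0.0), 'q6=-97')] t 15.7
```

```bash
python3 -m pendant '[{"dx":0.1,"dy":0.2,"dz":0.5,"twist":0},{"dx":0.1,"dy":0.2,"dz":0.5,"twist":0}]'
python3 -m pendant '[{"dx":0,"dy":0,"dz":0,"twist":0},{"dx":0,"dy":0,"dz":0,"twist":0},{"dx":0,"dy":0,"dz":0,"twist":0},{"dx":0,"dy":0,"dz":0,"twist":0},{"dx":0,"dy":0,"dz":0,"twist":0}]' 0 40
python3 -m pendant '[{"dx":0,"dy":0,"dz":-0.5,"twist":0},{"dx":0,"dy":0,"dz":-1.5,"twist":0},{"dx":0,"dy":0,"dz":-3,"twist":0},{"dx":0,"dy":0,"dz":-5,"twist":0},{"dx":0,"dy":0,"dz":-5,"twist":0}]'
python3 - <<'E'
from h import *
go(.558,.243,181.6,.1)
c=snap('scene','s2')
E
```

```text
time: 15.95
eef_pos: [0.5807, -0.2466, 0.0024]
tcp_rot: [0.135, 0.991, 0.0, -0.0]
contact_force: [0.4, 0.3, -0.3]
opening: 0.919
finger_force: 0.0
time: 16.58
eef_pos: [0.5813, -0.2472, 0.0031]
tcp_rot: [0.135, 0.991, -0.0, 0.001]
contact_force: [-0.4, -1.2, 4.5]
opening: 0.637
finger_force: 42.7
time: 17.2
eef_pos: [0.5826, -0.2479, 0.0557]
tcp_rot: [0.135, 0.991, -0.001, 0.003]
contact_force: [0.8, 0.3, -0.7]
opening: 0.634
finger_force: 42.3
theta 164.4 tcp [ 0.5826 -0.2479  0.0557] -> cm [15.52 46.62 -4.6 ] twist [(np.float64(162.8), 'q6=112'), (np.float64(-17.2), 'q6=-68')] t 17.2
```

View pics/s2.png

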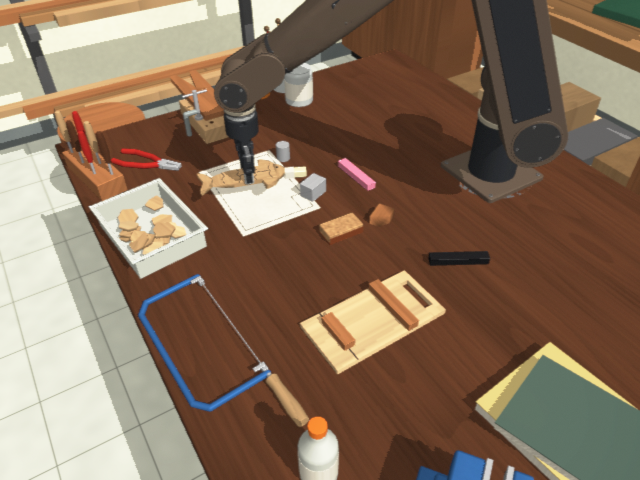

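The scene view shows the fish held level in the fingers at (245,178), lifted clear of the paper. Both battens lie across the board on their lines at (338,330) and (393,303).

```bash
python3 -m pendant '[{"dx":0.5,"dy":2,"dz":-2,"twist":0},{"dx":2,"dy":6,"dz":-4,"twist":-3},{"dx":4,"dy":12,"dz":-4.6,"twist":-6},{"dx":6,"dy":18,"dz":-4.6,"twist":-9},{"dx":8,"dy":24,"dz":-4.6,"twist":-12},{"dx":10,"dy":30,"dz":-4.6,"twist":-15},{"dx":12,"dy":36,"dz":-4.6,"twist":-17.2},{"dx":14,"dy":42,"dz":-4.6,"twist":-17.2},{"dx":15.2,"dy":45.5,"dz":-4.6,"twist":-17.2},{"dx":15.5,"dy":46.6,"dz":-4.6,"twist":-17.2}]'
python3 -m pendant '[{"dx":0,"dy":0,"dz":0,"twist":0},{"dx":0,"dy":0,"dz":0,"twist":0},{"dx":0,"dy":0,"dz":0,"twist":0}]'
python3 - <<'E'
from h import *
go(.558,.243,181.6,.0335)
c=snap('top','top2'); P=depthpts(c)
for u,v in ((200,170),(200,215),(200,240)): print(P[v,u])
E
```

```text
time: 18.5
eef_pos: [0.5554, 0.2459, 0.0976]
tcp_rot: [-0.016, 1.0, -0.0, -0.001]
contact_force: [0.3, -0.2, -1.5]
opening: 0.637
finger_force: 42.6
time: 18.88
eef_pos: [0.5568, 0.2423, 0.0982]
tcp_rot: [-0.013, 1.0, -0.0, -0.0]
contact_force: [0.5, -0.6, -0.8]
opening: 0.639
finger_force: 42.6
theta -178.5 tcp [0.5568 0.2423 0.0982] -> cm [-0.13  0.07  6.47] twist [(np.float64(-180.1), 'q6=112'), (np.float64(-360.1), 'q6=-68')] t 18.875
[0.61672905 0.22388321 0.10575066]
[0.53330857 0.21899147 0.10805417]
[0.48829747 0.21665662 0.10786137]
```

View pics/top2.png

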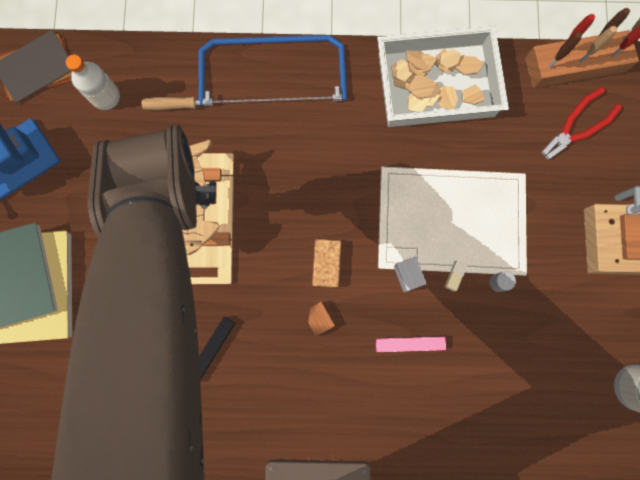

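The fish is held nose towards the slot over the board (nose near (205,235), tail near (200,150)). It is level to about 1° and its underside is about 2 mm below the TCP.

```bash
python3 -m pendant '[{"dx":-0.1,"dy":0.1,"dz":2,"twist":0},{"dx":-0.1,"dy":0.1,"dz":4,"twist":0},{"dx":-0.1,"dy":0.1,"dz":5.2,"twist":0},{"dx":-0.1,"dy":0.1,"dz":5.8,"twist":0},{"dx":-0.1,"dy":0.1,"dz":5.8,"twist":0},{"dx":-0.1,"dy":0.1,"dz":5.8,"twist":0}]'
python3 - <<'E'
from h import *
go(.558,.243,181.6,.0325)
E
```

```text
time: 19.68
eef_pos: [0.5581, 0.2449, 0.041]
tcp_rot: [-0.014, 1.0, 0.0, 0.001]
contact_force: [0.8, 0.0, -1.0]
opening: 0.632
finger_force: 42.6
theta -178.4 tcp [0.5581 0.2449 0.041 ] -> cm [ 0.01 -0.19  0.85] twist [(np.float64(-180.0), 'q6=112'), (np.float64(-360.0), 'q6=-68')] t 19.675
```

```bash
python3 -m pendant '[{"dx":0,"dy":-0.2,"dz":0.4,"twist":0},{"dx":0,"dy":-0.2,"dz":0.8,"twist":0},{"dx":0,"dy":-0.2,"dz":0.8,"twist":0}]'
python3 - <<'E'
from h import *
go(.558,.243,181.6,.0325)
E
```

```text
time: 20.05
eef_pos: [0.5579, 0.2427, 0.0331]
tcp_rot: [-0.014, 1.0, -0.0, 0.0]
contact_force: [-1.4, -1.0, 3.9]
opening: 0.636
finger_force: 43.0
theta -178.4 tcp [0.5579 0.2427 0.0331] -> cm [-0.01  0.03  0.06] twist [(np.float64(-180.0), 'q6=112'), (np.float64(-360.0), 'q6=-68')] t 20.05
```

```bash
python3 -m pendant '[{"dx":0,"dy":0,"dz":0,"twist":0},{"dx":0,"dy":0,"dz":0,"twist":0},{"dx":0,"dy":0,"dz":0,"twist":0},{"dx":0,"dy":0,"dz":0,"twist":0}]' 85
python3 -m pendant '[{"dx":0,"dy":0,"dz":-1,"twist":0},{"dx":0,"dy":0,"dz":-3,"twist":0},{"dx":0,"dy":0,"dz":-7,"twist":0},{"dx":0,"dy":0,"dz":-10,"twist":0},{"dx":0,"dy":0,"dz":-10,"twist":0}]'
python3 - <<'E'
from h import *
go(.4426,-.1687,202.3,.1)
E
```

```text
time: 20.55
eef_pos: [0.5575, 0.2427, 0.0322]
tcp_rot: [-0.014, 1.0, -0.0, -0.0]
contact_force: [-0.5, -0.7, -0.0]
opening: 0.849
finger_force: 0.0
time: 21.18
eef_pos: [0.5603, 0.2435, 0.1377]
tcp_rot: [-0.014, 1.0, 0.001, 0.005]
contact_force: [1.0, -0.4, 0.4]
opening: 0.851
finger_force: 0.0
theta -178.4 tcp [0.5603 0.2435 0.1377] -> cm [ 12.97 -40.87   3.57] twist [(np.float64(-200.7), 'q6=47'), (np.float64(-380.7), 'q6=-133')] t 21.175
```

```bash
python3 -m pendant '[{"dx":0.5,"dy":-2,"dz":0,"twist":0},{"dx":2,"dy":-7,"dz":0,"twist":-4},{"dx":4,"dy":-13,"dz":0,"twist":-8},{"dx":6,"dy":-19,"dz":0,"twist":-12},{"dx":8,"dy":-25,"dz":0,"twist":-16},{"dx":10,"dy":-31,"dz":0,"twist":-20.7},{"dx":12,"dy":-37,"dz":0,"twist":-20.7},{"dx":13,"dy":-40.5,"dz":1,"twist":-20.7},{"dx":13,"dy":-40.9,"dz":3,"twist":-20.7},{"dx":13,"dy":-40.9,"dz":3,"twist":-20.7}]' 66
python3 - <<'E'
from h import *
c=snap('top','top3'); P=depthpts(c)
B=np.array([.5478,.2426]); ba=np.radians(181.6); ex=np.array([np.cos(ba),np.sin(ba)]); ey=np.array([-ex[1],ex[0]])
v,u=np.nonzero((P[:,:,2]>.036)&(P[:,:,2]<.055)&(abs(P[:,:,1]-.243)<.08)&(abs(P[:,:,0]-.55)<.15))
X=onplane(c,np.c_[u,v],.042)[:,:2]-B; s=X@ex;t=X@ey
print('fish x',(s.max()+s.min())/2,np.ptp(s),[(round(q,3),round((t[abs(s-q)<.003].max()+t[abs(s-q)<.003].min())/2,4)) for q in np.arange(-.04,.02,.01)])
Z=P[v,u,2]; print('z nose,mid,tail',[np.median(Z[abs(s-q)<.01]) for q in(.06,0,-.1)])
go(.4426,-.1687,202.3,.008)
E
```

```text
time: 22.42
eef_pos: [0.4362, -0.1695, 0.0994]
tcp_rot: [-0.193, 0.981, 0.002, -0.003]
contact_force: [0.2, 0.6, 0.8]
opening: 0.659
finger_force: 0.0
fish x -0.02050419667200997 0.20917347190113827 [(np.float64(-0.04), np.float64(0.0011)), (np.float64(-0.03), np.float64(0.0014)), (np.float64(-0.02), np.float64(0.0016)), (np.float64(-0.01), np.float64(0.0009)), (np.float64(0.0), np.float64(0.0012)), (np.float64(0.01), np.float64(0.0005))]
z nose,mid,tail [np.float64(0.04227386920977816), np.float64(0.0419421881005424), np.float64(0.0421507898917024)]
theta -157.7 tcp [ 0.4373 -0.1694  0.1006] -> cm [-0.54 -0.18  9.25] twist [(np.float64(-180.0), 'q6=47'), (np.float64(-360.0), 'q6=-133')] t 22.475
```

View pics/top3.png

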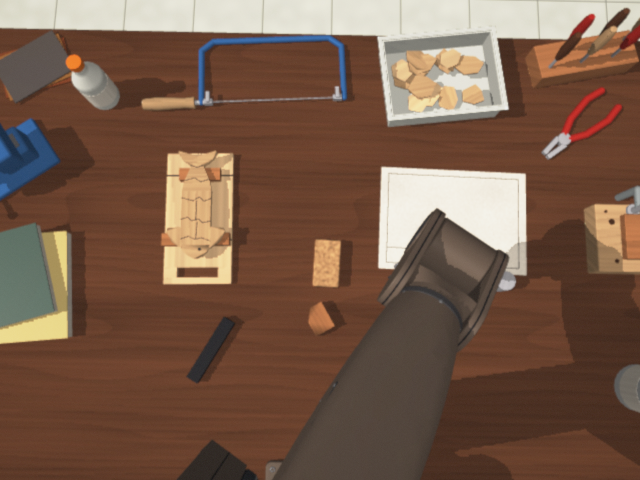

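The fish lies centred along the board at (198,205), nose to the slot and level, across both battens. Now the block.

```bash
python3 -m pendant '[{"dx":-0.5,"dy":-0.2,"dz":1,"twist":0},{"dx":-0.5,"dy":-0.2,"dz":4,"twist":0},{"dx":-0.5,"dy":-0.2,"dz":4,"twist":0},{"dx":-0.5,"dy":-0.2,"dz":4,"twist":0}]'
python3 - <<'E'
from h import *
go(.4426,-.1687,202.3,.008)
E
```

```text
time: 22.98
eef_pos: [0.4452, -0.1696, 0.063]
tcp_rot: [-0.194, 0.981, -0.0, 0.0]
contact_force: [0.2, -0.9, 0.7]
opening: 0.658
finger_force: 0.0
theta -157.6 tcp [ 0.4452 -0.1696  0.063 ] -> cm [0.21 0.19 5.5 ] twist [(np.float64(-179.9), 'q6=47'), (np.float64(-359.9), 'q6=-133')] t 22.975
```

```bash
python3 -m pendant '[{"dx":0.2,"dy":0.1,"dz":2,"twist":0},{"dx":0.2,"dy":0.1,"dz":4,"twist":0},{"dx":0.2,"dy":0.1,"dz":5.3,"twist":0},{"dx":0.2,"dy":0.1,"dz":5.3,"twist":0},{"dx":0.2,"dy":0.1,"dz":5.3,"twist":0}]'
python3 -m pendant '[{"dx":0,"dy":0,"dz":0,"twist":0},{"dx":0,"dy":0,"dz":0,"twist":0},{"dx":0,"dy":0,"dz":0,"twist":0},{"dx":0,"dy":0,"dz":0,"twist":0},{"dx":0,"dy":0,"dz":0,"twist":0}]' 0 90
python3 - <<'E'
from h import *
go(.4426,-.1687,202.3,.008)
E
```

```text
time: 23.6
eef_pos: [0.4431, -0.17, 0.0102]
tcp_rot: [-0.194, 0.981, -0.001, 0.001]
contact_force: [0.2, 0.3, 0.0]
opening: 0.659
finger_force: 0.0
time: 24.22
eef_pos: [0.4432, -0.17, 0.0106]
tcp_rot: [-0.194, 0.981, -0.0, 0.001]
contact_force: [-0.1, 0.5, 6.6]
opening: 0.451
finger_force: 93.1
theta -157.7 tcp [ 0.4432 -0.17    0.0106] -> cm [0.01 0.14 0.26] twist [(np.float64(-180.0), 'q6=47'), (np.float64(-360.0), 'q6=-133')] t 24.225
```

```bash
python3 -m pendant '[{"dx":0,"dy":0,"dz":-1,"twist":0},{"dx":0,"dy":0,"dz":-4,"twist":0},{"dx":0,"dy":0,"dz":-8,"twist":0},{"dx":0,"dy":0,"dz":-12,"twist":0},{"dx":0,"dy":0,"dz":-12,"twist":0}]'
python3 - <<'E'
from h import *
go(.501,.243,181.6,.12)
E
```

```text
time: 24.85
eef_pos: [0.4438, -0.1706, 0.1318]
tcp_rot: [-0.194, 0.981, -0.002, 0.002]
contact_force: [1.0, -0.4, -7.6]
opening: 0.454
finger_force: 92.7
theta -157.7 tcp [ 0.4438 -0.1706  0.1318] -> cm [-21.    36.09   1.05] twist [(np.float64(-159.3), 'q6=114'), (np.float64(-339.3), 'q6=-66')] t 24.85
```

```bash
python3 -m pendant '[{"dx":-1,"dy":2,"dz":0,"twist":0},{"dx":-4,"dy":6,"dz":0,"twist":4},{"dx":-7,"dy":12,"dz":0,"twist":8},{"dx":-10,"dy":17,"dz":0,"twist":12},{"dx":-13,"dy":22,"dz":0,"twist":16},{"dx":-16,"dy":27,"dz":0,"twist":20.7},{"dx":-19,"dy":32,"dz":0,"twist":20.7},{"dx":-20.5,"dy":35,"dz":0,"twist":20.7},{"dx":-21,"dy":36.1,"dz":0,"twist":20.7},{"dx":-21,"dy":36.1,"dz":1,"twist":20.7}]'
python3 -m pendant '[{"dx":0,"dy":0,"dz":1,"twist":0},{"dx":0,"dy":0,"dz":3,"twist":0},{"dx":0,"dy":0,"dz":4,"twist":0},{"dx":0,"dy":0,"dz":4,"twist":0}]'
python3 - <<'E'
from h import *
go(.501,.243,181.6,.054)
E
```

```text
time: 26.1
eef_pos: [0.4986, 0.2441, 0.1174]
tcp_rot: [-0.015, 1.0, -0.001, -0.001]
contact_force: [0.4, -0.7, -7.6]
opening: 0.45
finger_force: 93.0
time: 26.6
eef_pos: [0.4985, 0.243, 0.0778]
tcp_rot: [-0.014, 1.0, -0.0, -0.002]
contact_force: [0.0, 0.3, -7.5]
opening: 0.453
finger_force: 92.7
theta -178.4 tcp [0.4985 0.243  0.0778] -> cm [-0.26 -0.01  2.38] twist [(np.float64(-180.0), 'q6=114'), (np.float64(-360.0), 'q6=-66')] t 26.6
```

```bash
python3 -m pendant '[{"dx":-0.2,"dy":0,"dz":1,"twist":0},{"dx":-0.2,"dy":0,"dz":2,"twist":0},{"dx":-0.2,"dy":0,"dz":2.3,"twist":0},{"dx":-0.2,"dy":0,"dz":2.4,"twist":0},{"dx":-0.2,"dy":0,"dz":2.4,"twist":0}]'
python3 - <<'E'
from h import *
go(.501,.243,181.6,.0525)
E
```

```text
time: 27.22
eef_pos: [0.5017, 0.2443, 0.0555]
tcp_rot: [-0.014, 1.0, 0.0, 0.0]
contact_force: [-0.2, 0.5, -7.5]
opening: 0.452
finger_force: 93.0
theta -178.4 tcp [0.5017 0.2443 0.0555] -> cm [ 0.07 -0.13  0.3 ] twist [(np.float64(-180.0), 'q6=114'), (np.float64(-360.0), 'q6=-66')] t 27.225
```

```bash
python3 -m pendant '[{"dx":0.1,"dy":-0.1,"dz":0.2,"twist":0},{"dx":0.1,"dy":-0.1,"dz":0.3,"twist":0},{"dx":0.1,"dy":-0.1,"dz":0.3,"twist":0}]'
python3 - <<'E'
from h import *
go(.501,.243,181.6,.0525)
E
```

```text
time: 27.6
eef_pos: [0.5006, 0.2431, 0.0527]
tcp_rot: [-0.014, 1.0, -0.0, 0.0]
contact_force: [-1.0, -0.4, -5.7]
opening: 0.455
finger_force: 93.4
theta -178.4 tcp [0.5006 0.2431 0.0527] -> cm [-0.04 -0.02  0.02] twist [(np.float64(-180.0), 'q6=114'), (np.float64(-360.0), 'q6=-66')] t 27.6
```

```bash
python3 -m pendant '[{"dx":0,"dy":0,"dz":0.1,"twist":0},{"dx":0,"dy":0,"dz":0.1,"twist":0},{"dx":0,"dy":0,"dz":0.1,"twist":0}]' 66
python3 -m pendant '[{"dx":0,"dy":0,"dz":-1,"twist":0},{"dx":0,"dy":0,"dz":-4,"twist":0},{"dx":0,"dy":0,"dz":-8,"twist":0},{"dx":0,"dy":0,"dz":-10,"twist":0},{"dx":0,"dy":0,"dz":-10,"twist":0}]'
python3 - <<'E'
from h import *
go(.4322,-.3443,90,.12)
E
```

```text
time: 27.98
eef_pos: [0.5016, 0.2435, 0.0524]
tcp_rot: [-0.014, 1.0, 0.0, 0.001]
contact_force: [-0.1, -0.8, -0.4]
opening: 0.66
finger_force: 0.0
time: 28.6
eef_pos: [0.5022, 0.2437, 0.1544]
tcp_rot: [-0.014, 1.0, 0.001, 0.003]
contact_force: [-0.1, 0.4, -0.9]
opening: 0.659
finger_force: 0.0
theta -178.4 tcp [0.5022 0.2437 0.1544] -> cm [  8.69 -58.58   3.3 ] twist [(np.float64(-88.4), 'q6=141'), (np.float64(-268.4), 'q6=-39')] t 28.6
```

```bash
python3 -m pendant '[{"dx":0.5,"dy":-3,"dz":0,"twist":8},{"dx":1,"dy":-9,"dz":0,"twist":17},{"dx":2,"dy":-15,"dz":0,"twist":26},{"dx":3,"dy":-21,"dz":0,"twist":35},{"dx":4,"dy":-27,"dz":0,"twist":45},{"dx":5,"dy":-33,"dz":0,"twist":55},{"dx":6,"dy":-39,"dz":0,"twist":65},{"dx":7,"dy":-45,"dz":0,"twist":75},{"dx":8,"dy":-51,"dz":0,"twist":85},{"dx":8.7,"dy":-57,"dz":0,"twist":91.6}]'
python3 - <<'E'
from h import *
go(.4322,-.3443,90,.10)
E
```

```text
time: 29.85
eef_pos: [0.4286, -0.3305, 0.15]
tcp_rot: [0.709, 0.706, 0.0, -0.001]
contact_force: [1.3, -0.2, -0.8]
opening: 0.66
finger_force: 0.0
theta 89.8 tcp [ 0.4286 -0.3305  0.15  ] -> cm [-1.39  0.38  5.  ] twist [(np.float64(179.8), 'q6=141'), (np.float64(-0.2), 'q6=-39')] t 29.85
```

```bash
python3 -m pendant '[{"dx":-1,"dy":0.3,"dz":2,"twist":0},{"dx":-1.4,"dy":0.3,"dz":6,"twist":0},{"dx":-1.4,"dy":0.3,"dz":8,"twist":0},{"dx":-1.4,"dy":0.3,"dz":8,"twist":0},{"dx":-1.4,"dy":0.3,"dz":8,"twist":0}]'
python3 - <<'E'
from h import *
go(.4322,-.3443,90,.010)
s=snap('scene','s4'); c=snap('top','t4')
for q,n in((c,'top'),(s,'scene')):
    P=depthpts(q); m=(P[:,:,2]>.041)&(P[:,:,2]<.048)&(np.hypot(P[:,:,0]-.432,P[:,:,1]+.344)<.035); print(n,m.sum(),P[m].mean(0) if m.any() else '')
    m=(P[:,:,2]>.078)&(P[:,:,2]<.086)&(np.hypot(P[:,:,0]-.501,P[:,:,1]-.243)<.06); print(n,'block',m.sum(),P[m].mean(0))
E
```

```text
time: 30.48
eef_pos: [0.433, -0.3432, 0.0717]
tcp_rot: [0.707, 0.707, -0.0, 0.0]
contact_force: [-0.3, -0.6, 0.3]
opening: 0.661
finger_force: 0.0
theta 90.0 tcp [ 0.433  -0.3432  0.0717] -> cm [-0.11 -0.08  6.17] twist [(np.float64(180.0), 'q6=141'), (np.float64(0.0), 'q6=-39')] t 30.475
top 121 [ 0.4319445  -0.33634958  0.04486465]
top block 653 [0.5000985  0.24244887 0.08207628]
scene 83 [ 0.43351733 -0.34229388  0.04448842]
scene block 484 [0.50247437 0.24535504 0.08160751]
```

```bash
python3 -m pendant '[{"dx":-0.1,"dy":-0.1,"dz":2,"twist":0},{"dx":-0.1,"dy":-0.1,"dz":4,"twist":0},{"dx":-0.1,"dy":-0.1,"dz":6,"twist":0},{"dx":-0.1,"dy":-0.1,"dz":6.2,"twist":0},{"dx":-0.1,"dy":-0.1,"dz":6.2,"twist":0}]'
python3 -m pendant '[{"dx":0,"dy":0,"dz":0,"twist":0},{"dx":0,"dy":0,"dz":0,"twist":0},{"dx":0,"dy":0,"dz":0,"twist":0},{"dx":0,"dy":0,"dz":0,"twist":0},{"dx":0,"dy":0,"dz":0,"twist":0}]' 0 70
python3 -m pendant '[{"dx":0,"dy":0,"dz":-1,"twist":0},{"dx":0,"dy":0,"dz":-4,"twist":0},{"dx":0,"dy":0,"dz":-8,"twist":0},{"dx":0,"dy":0,"dz":-12,"twist":0},{"dx":0,"dy":0,"dz":-12,"twist":0}]'
python3 - <<'E'
from h import *
go(.6297,.2417,91.6,.12)
E
```

```text
time: 31.2
eef_pos: [0.4321, -0.3444, 0.0097]
tcp_rot: [0.707, 0.707, -0.0, 0.0]
contact_force: [-0.4, 0.7, 0.3]
opening: 0.664
finger_force: 0.0
time: 31.82
eef_pos: [0.4328, -0.345, 0.0108]
tcp_rot: [0.707, 0.707, 0.0, 0.001]
contact_force: [0.7, -0.4, 6.3]
opening: 0.407
finger_force: 69.8
time: 32.45
eef_pos: [0.4329, -0.3455, 0.1325]
tcp_rot: [0.707, 0.707, -0.0, 0.003]
contact_force: [-0.1, 0.1, -3.7]
opening: 0.401
finger_force: 70.2
theta 90.0 tcp [ 0.4329 -0.3455  0.1325] -> cm [58.72 19.71  1.03] twist [(np.float64(-1.6), 'q6=19'), (np.float64(-181.6), 'q6=-161')] t 32.45
```

```bash
python3 -m pendant '[{"dx":2,"dy":0.7,"dz":0,"twist":0},{"dx":7,"dy":2.4,"dz":0,"twist":0},{"dx":13,"dy":4.4,"dz":0,"twist":0},{"dx":19,"dy":6.4,"dz":0,"twist":0},{"dx":25,"dy":8.4,"dz":0,"twist":0},{"dx":31,"dy":10.4,"dz":0,"twist":0},{"dx":37,"dy":12.4,"dz":0,"twist":-1},{"dx":43,"dy":14.4,"dz":0,"twist":-1.6},{"dx":49,"dy":16.5,"dz":0,"twist":-1.6},{"dx":54,"dy":18.2,"dz":0,"twist":-1.6}]'
python3 -m pendant '[{"dx":3,"dy":1,"dz":0,"twist":0},{"dx":4.7,"dy":1.5,"dz":0,"twist":0},{"dx":4.7,"dy":1.5,"dz":2,"twist":0},{"dx":4.7,"dy":1.5,"dz":4,"twist":0},{"dx":4.7,"dy":1.5,"dz":4,"twist":0}]'
python3 - <<'E'
from h import *
go(.6297,.2417,91.6,.056)
E
```

```text
time: 33.7
eef_pos: [0.611, 0.199, 0.1256]
tcp_rot: [0.697, 0.717, -0.002, -0.002]
contact_force: [0.5, -0.4, -4.1]
opening: 0.408
finger_force: 70.3
time: 34.33
eef_pos: [0.6242, 0.2414, 0.0847]
tcp_rot: [0.698, 0.716, -0.004, -0.002]
contact_force: [-0.9, 0.3, -3.0]
opening: 0.406
finger_force: 70.4
theta 91.5 tcp [0.6242 0.2414 0.0847] -> cm [0.02 0.58 2.86] twist [(np.float64(-0.1), 'q6=19'), (np.float64(-180.1), 'q6=-161')] t 34.325
```

```bash
python3 -m pendant '[{"dx":0,"dy":0.3,"dz":1,"twist":0},{"dx":0,"dy":0.3,"dz":2,"twist":0},{"dx":0,"dy":0.3,"dz":2.6,"twist":0},{"dx":0,"dy":0.3,"dz":2.6,"twist":0},{"dx":0,"dy":0.3,"dz":2.6,"twist":0}]'
python3 - <<'E'
from h import *
go(.6297,.2417,91.6,.053)
E
```

```text
time: 34.95
eef_pos: [0.6304, 0.2436, 0.0637]
tcp_rot: [0.697, 0.717, 0.0, 0.0]
contact_force: [-0.4, 0.0, -3.2]
opening: 0.409
finger_force: 70.4
theta 91.6 tcp [0.6304 0.2436 0.0637] -> cm [-0.19 -0.07  1.07] twist [(np.float64(0.0), 'q6=19'), (np.float64(-180.0), 'q6=-161')] t 34.95
```

```bash
python3 -m pendant '[{"dx":-0.2,"dy":0,"dz":0.5,"twist":0},{"dx":-0.2,"dy":0,"dz":0.9,"twist":0},{"dx":-0.2,"dy":0,"dz":1.05,"twist":0},{"dx":-0.2,"dy":0,"dz":1.05,"twist":0}]'
python3 - <<'E'
from h import *
go(.6297,.2417,91.6,.053)
E
```

```text
time: 35.45
eef_pos: [0.6302, 0.2415, 0.0529]
tcp_rot: [0.697, 0.717, 0.0, 0.0]
contact_force: [-0.9, -0.1, -2.6]
opening: 0.405
finger_force: 70.7
theta 91.6 tcp [0.6302 0.2415 0.0529] -> cm [ 0.02 -0.05 -0.01] twist [(np.float64(0.0), 'q6=19'), (np.float64(-180.0), 'q6=-161')] t 35.45
```

```bash
python3 -m pendant '[{"dx":0,"dy":0,"dz":0.1,"twist":0},{"dx":0,"dy":0,"dz":0.1,"twist":0},{"dx":0,"dy":0,"dz":0.1,"twist":0}]' 66
python3 -m pendant '[{"dx":0,"dy":0,"dz":-1,"twist":0},{"dx":0,"dy":0,"dz":-4,"twist":0},{"dx":0,"dy":0,"dz":-9,"twist":0},{"dx":0,"dy":0,"dz":-12,"twist":0},{"dx":-5,"dy":0,"dz":-12,"twist":0},{"dx":-11,"dy":0,"dz":-12,"twist":0},{"dx":-17,"dy":0,"dz":-12,"twist":0},{"dx":-23,"dy":0,"dz":-12,"twist":0},{"dx":-23,"dy":0,"dz":-12,"twist":0}]'
python3 - <<'E'
from h import *
c=snap('top','t5'); P=depthpts(c); s=snap('scene','s5'); S=depthpts(s)
for n,lo,hi,x in(('block',.076,.087,.501),('slug',.08,.092,.6297)):
  for A in(P,S):
    m=(A[:,:,2]>lo)&(A[:,:,2]<hi)&(np.hypot(A[:,:,0]-x,A[:,:,1]-.243)<.05); print(n,m.sum(),np.round(A[m].mean(0),4),np.ptp(A[m][:,2]))
cv2.imwrite('pics/fin.png',np.hstack([cv2.resize(q['img'][a:a+160,b:b+160,::-1],(400,400)) for q,a,b in((c,140,120),(s,230,290))]))
E
```

```text
time: 35.83
eef_pos: [0.6307, 0.2416, 0.0525]
tcp_rot: [0.697, 0.717, 0.001, 0.0]
contact_force: [0.3, 0.2, -0.0]
opening: 0.658
finger_force: 0.0
time: 36.95
eef_pos: [0.6372, 0.0074, 0.173]
tcp_rot: [0.699, 0.715, 0.0, 0.001]
contact_force: [0.1, 0.2, -0.6]
opening: 0.656
finger_force: 0.0
block 690 [0.4996 0.2422 0.082 ] 0.010924093294069959
block 511 [0.5031 0.2458 0.0816] 0.010736862286112814
slug 296 [0.6277 0.2398 0.0869] 0.011476527403533443
slug 271 [0.631  0.2437 0.0862] 0.0106137580417216
```

View pics/fin.png

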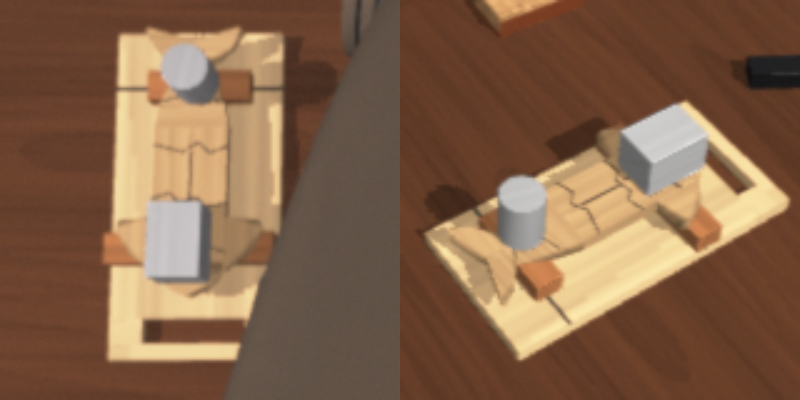

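The final view shows the block standing over the long batten (180,240) and the slug over the short one (187,70). Both are upright on the level fish, and the arm is clear of everything.

```bash
python3 -m pendant '[{"dx":0,"dy":0,"dz":0,"twist":0},{"dx":0,"dy":0,"dz":0,"twist":0}]'; python3 -c "
from plant import ctrl
print(ctrl.sign_off())"
```

```text
time: 37.3
eef_pos: [0.6367, 0.0131, 0.1719]
tcp_rot: [0.696, 0.718, 0.0, -0.0]
contact_force: [0.0, -0.9, -0.9]
opening: 0.662
finger_force: 0.0
the job is handed in; nothing more can be done
None
```

I handed the job in at 37 s (no verdict came back): both battens are on their lines, the fish is level across them with the block over the long batten and the slug over the short one, and I never touched the sanding block or the wax stick.

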